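Shine the inspection torch on the bottle trap's collar

ROBOT

A 7-joint arm with a two-finger parallel gripper is mounted at the origin on the work surface. World frame = base frame: x ahead of the robot, y to its left, z up, the work surface at z = 0. Lengths are in m, angles in rad, forces in N, time in s.
With the tool pointing down it reaches from about 0.4 to 0.9 m from the base axis. Payload 5.5 kg.
Tool frame: the origin (TCP) lies between the finger pads; the fingertips stand 8 mm ahead of it and the grasp point (between the pads) lies 11 mm behind it (arm.nose_length is the distance from the TCP to the fingertips, in m); z points along the fingers, y is the line along which they close (so a half turn about z gives the same grasp; the last joint's range is limited). The gripper opens to 85 mm and grips with 20 to 120 N. Pads are 22 mm wide; open, the fingers measure 114 mm over their backs; the gripper's body (76 mm by 85 mm) begins 54 mm behind the grasp point. The pads swing forward as they close: fully open they stand 13 mm farther back than shut.
Start: joints at [1.518, 0.501, -0.427, 1.55, 0.221, 1.138, -0.21], TCP at [0.202, -0.618, 0.239] pointing down, gripper open.
Joint ranges: [-2.88, 2.88], [-0.31, 2.03], [-1.54, 1.56], [0.2, 2.42], [-1.41, 4.55], [0.19, 2.02], [-2.57, 2.57]. Speed limits (rad/s): [2.57, 2.57, 3.14, 3.14, 3.14, 3.14, 3.14].

INTERFACE

Orientations are given as a 3x3 rotation matrix whose columns are the frame's x, y, z axes.
In Python, from plant import readout, optics, job, silhouettes, mark_of, arm gives the robot as it stands.
- The arm moves only by the tool send_rows, never from a script. Its argument "series" is a list of rows, each an object with "offset": the shift along the tool's x, y, z in units of 75 mm (1.0 is 75 mm), a list of three; "twist": the turn about the tool's z in units of 180 degrees (1.0 is 180 degrees); "jaw": the closure, from 0 (fully open) to 1 (shut). In form: [{"offset": [dx, dy, dz], "twist": twist, "jaw": jaw}, ...]. A call has 1 to 12 rows; each row shifts and turns the commanded pose from where the row before left it, along the tool's axes as they then stand; what a row does not reach is not made up. A row lasts 1/12 s, in which the tool goes at most 41.7 mm and 7.16 degrees, less where a joint would pass 70% of its speed; a pose out of reach is approached as far as the arm can. A call with a number of a shift or a turn outside -1 to 1 is refused whole. A call with a gripper value outside its range is refused whole. The fingers move at their own pace and stop on an object; "squeeze" is the grip in N (left out, the last holds). Time passes only in rows, so rows that do not move let the fingers close. It gives the time, the measured TCP pose, the force, the opening and the grip force at its end, in the units of the state.
- readout.get_obs(): the state, without advancing time (a new reading comes with each control period).
- optics.camera(name): name is "scene" or "top" or "wrist"; returns (picture, depth): 420x560x3 uint8, red, green, blue; 420x560 float32, m along the optical axis (not along the pixel's ray), 0 where there is no reading.
- optics.calibration(name): a dict with "fx", "fy", "cx", "cy" (pixels), "world_from_camera" (4x4, takes a point from camera to world coordinates). Camera axes: x right, y up, looking along -z (the intrinsics and any distortion apply to the point x, -y, -z); pixel columns grow to the right and rows downward; lengths in m; the calibration is good to about 2 mm. A picture is of the moment at which its call begins: read the wrist's pose just before it. calibration takes no time and is no camera call; for the wrist camera it gives the pose at the moment of the call.
- job.finish_job(): hands the job in; it is judged then, once.
Trained networks look in the newest picture that a camera, given by its name, has taken for a name from the list of things; names that differ only in an ending like _2 or _b are one class to them, and where a whole thing is asked for, a point or a joint stands for the part that bears it (a point fixed in the world has none). Each returns a list of dicts, best first, with "p" (0 to 1); they miss things now and then, are a little off and sometimes report something else, mostly with a low value. They report only what shows in the picture. A call takes as long as a camera call. They do not tell look-alikes from the thing itself.
- silhouettes(camera, target): "mask" (420x560 bool, what is visible of it) and "centre" ([column, row] in pixels, amid what is visible of it).
- mark_of(camera, target): "centre" ([column, row] in pixels: a listed point, or the origin of a listed thing).
The state is a dict: "t": time; "joint_pos": joint angles; "qd": joint speeds; "tau": joint torques, N m; "tool_pos": TCP position; "ee_rot": TCP orientation; "wrist_force": force on the tool from outside, world axes, zero at the start; "wrist_torque": the same for the moment, N m; "opening": opening from 0.0 (shut) to 1.0 (fully open); "gripper_force": force on a finger pad.
Only numpy, scipy, OpenCV 4.12 (cv2) and the standard library are available. Lean on these libraries where they do the work, as an engineer would, in place of code of your own. Each camera call takes 0.05 s, during which the arm holds its last target. There are 200 camera calls.

TASK

I need light on the leaking collar of the bottle trap, the ribbed ring where its bottom cup joins the body: draw the torch out of its charging base and hold it raised so that its beam strikes that collar from the side, with no pipe in the way, slanting down about midway between upright and level, with the lens some 10 to 20 cm from it. Do not touch the pipework with the torch or the arm, and leave the other things where they are. Finish holding the torch there, still and in the air: do not put it down or let go.

Things in the scene. Friction and masses are not known exactly. Their poses are not given: they have to be found in the camera images.
- torch: Round aluminium hand torch, 160 mm long, about 0.2 kg, standing lens down in its base. Origin: centre of the lens (lower end); own +z runs from lens to tail, the beam leaves along -z. Head 42 mm diameter up to z = 36 mm, cone to 52 mm, dark-ribbed barrel of 30 mm diameter to 150 mm, tapered tail to 160 mm. Lit, but pictures do not show the beam; turn about its own axis is free.
- torch_grip (a point): Point on the torch's axis, on the ribbed barrel 120 mm from the lens and 40 mm from the tail end: where to grip it (30 mm wide). As the torch stands in the base this point is 134 mm above the work surface.
- dock: The torch's black charging base, screwed down, foot 105 x 85 mm (x, y). Origin: centre of its underside. In its middle an upright round cup, 46 mm inside diameter, up to 64 mm outside, floor 14 mm and rim 58 mm above the work surface; the torch's head stands loosely in it, 2 mm clear all round, nothing latches it.
- dock_mouth (a point): Centre of the cup's rim, 58 mm above the work surface.
- trap: Fixed grey bottle trap, 327 mm tall. Origin: on the work surface below the bottle's axis; z up. Cup 52 mm diameter at height 70-118 mm, nothing below; ribbed collar 62 mm, 118-142; body 52 mm, to 206; nut, 32 mm tailpiece, nut, top flange 88 mm. At height 178 a 32 mm arm with two 50 mm nuts runs along own +y to a brown 40 mm floor pipe at y = 130 mm (foot 72 mm, top at 198).
- trap_collar (a point): Centre of the trap's ribbed collar, on the bottle's axis, 130 mm above the work surface: what the beam must strike.
- cleaner: White bottle of cleaner with a blue cap, 64 mm diameter, 190 mm tall, standing. Origin: centre of its underside. Leave alone.
- carton: Green carton of scouring pads, 70 x 115 x 48 mm (x, y, z). Origin: centre of its underside. Leave alone.
- wrench: Steel wrench 180 mm long, lying along its own x. Origin: centre of its underside. Leave alone.
Mind the look-alikes: they are no part of the job. There is more than one size of the torch; the job needs the middle-sized.

How it is judged:
By the outcome, as a careful person would: the job done as asked, in the order asked, and still so for the second after the job is handed in, while the arm keeps its last pose, push and grip.
It also fails if it takes over 45 s, if anything falls off the work surface, if the arm or the gripper's body presses on something with over 40 N, if the wrist force passes 120 N, or if a joint passes its speed limit or range.

## Working session

There is one attempt and no reset: what is moved stays moved. The work goes in short steps, Python scripts to look and compute and a tool call to move; the robot and the scene stay as the last step left them, time stands still between calls to the robot, and variables do not carry over. Pictures are saved under pics/ and viewed, at most 10 in all, crops included, and the job is handed in when it is done.

Besides the shell and the picture viewer there is one more tool, called after "Call:" by a JSON object that holds its "op" and its "data", one argument or row to a line. send_rows: Moves the arm, as the interface text tells. Its arguments: {"type":"object","properties":{"series":{"type":"array"},"squeeze":{"type":"number"}},"required":["series"]}

```bash
ls; mkdir -p pics; cat > h.py <<'E'
import numpy as np, cv2
from plant import readout, optics, job, silhouettes, mark_of, arm
def look(c):
    o=readout.get_obs(); K=optics.calibration(c); p,d=optics.camera(c); return p,d,K
def cloud(d,K):
    v,u=np.mgrid[0:d.shape[0],0:d.shape[1]]
    P=np.stack([(u-K['cx'])/K['fx']*d,-(v-K['cy'])/K['fy']*d,-d],-1)
    T=np.array(K['world_from_camera']); return P@T[:3,:3].T+T[:3,3]
E
python3 - <<'E'
from h import *
for c in ['scene','top']:
    p,d,K=look(c); cv2.imwrite(f'pics/{c}0.png',p[:,:,::-1]); X=cloud(d,K)
    print(c,{k:(np.round(v,3).tolist()) for k,v in K.items()})
    for n in ['torch','dock','trap','cleaner','carton','wrench']:
        for s in silhouettes(c,n):
            m=s['mask']&(d>0); q=X[m]
            if s['p']>.2 and len(q): print(n,round(s['p'],2),np.round(s['centre']),m.sum(),np.round(np.median(q,0),3),np.round(np.percentile(q,2,0),3),np.round(np.percentile(q,98,0),3))
    for n in ['torch_grip','dock_mouth','trap_collar']:
        print(n,[(round(s['p'],2),np.round(s['centre'])) for s in mark_of(c,n)])
print(arm, dir(arm), readout.get_obs())
E
```

```text
pics
scene {'fx': 402.396, 'fy': 402.396, 'cx': 279.99, 'cy': 210.415, 'world_from_camera': [[0.104, -0.615, 0.782, 1.457], [0.994, 0.047, -0.095, -0.129], [0.022, 0.787, 0.616, 0.858], [0.0, 0.0, 0.0, 1.0]]}
torch 0.86 [337. 228.] 392 [0.612 0.144 0.115] [0.594 0.133 0.054] [0.618 0.16  0.174]
torch 0.82 [342. 276.] 256 [0.728 0.132 0.048] [0.715 0.122 0.002] [0.735 0.145 0.108]
torch 0.73 [325. 202.] 982 [0.465 0.13  0.107] [ 0.33   0.107 -0.002] [0.477 0.188 0.224]
torch 0.52 [278. 208.] 734 [0.429 0.003 0.046] [ 0.372 -0.059  0.002] [0.445 0.052 0.052]
dock 0.95 [332. 254.] 620 [0.625 0.133 0.026] [ 0.57   0.093 -0.   ] [0.66  0.205 0.059]
trap 0.66 [222. 227.] 3578 [ 0.66  -0.173  0.187] [ 0.547 -0.228  0.001] [ 0.689 -0.048  0.329]
carton 0.57 [283. 211.] 744 [0.429 0.002 0.046] [ 0.371 -0.059  0.001] [0.445 0.052 0.052]
wrench 0.49 [405. 205.] 252 [0.386 0.453 0.005] [ 0.301  0.407 -0.003] [0.46  0.499 0.01 ]
torch_grip [(0.8, array([340., 265.])), (0.63, array([341., 226.])), (0.61, array([327., 179.]))]
dock_mouth [(0.85, array([340., 242.]))]
trap_collar []
top {'fx': 388.3
[... 1955 characters left out ...]
([-3.77088330e-04, -1.31406876e-03, -4.65276036e-04, -1.21645330e-03,
        5.93794462e-04, -5.69698925e-04,  1.55097724e-05]), 'tau': array([ 2.14231466e-05, -5.69368315e+01, -5.81080109e+00, -2.81335759e+01,
        1.26330325e-02,  1.81030206e-03,  4.48801870e-06]), 'tool_pos': array([ 0.20192446, -0.61784602,  0.23934806]), 'ee_rot': array([[ 9.50534173e-01,  3.10619994e-01,  6.57264393e-05],
       [ 3.10619996e-01, -9.50534175e-01, -2.86385717e-05],
       [ 5.35795137e-05,  4.76378874e-05, -9.99999997e-01]]), 'wrist_force': array([ 0.1573007 , -0.30698743,  0.11660243]), 'wrist_torque': array([0.01561051, 0.03748096, 0.00358881]), 'gripper_force': 0.0, 'opening': 0.9992569044996792}
```

```bash
python3 - <<'E'
import cv2
a=cv2.imread('pics/scene0.png');b=cv2.imread('pics/top0.png')
cv2.imwrite('pics/crop1.png',cv2.resize(a[120:320,180:447],(800,600),interpolation=cv2.INTER_CUBIC))
E
```

```text
(no output)
```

View pics/crop1.png

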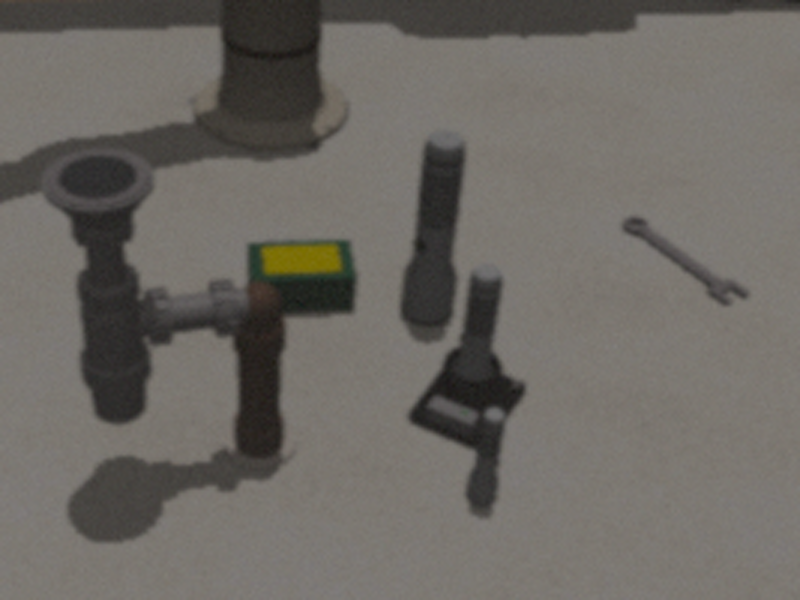

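View pics/top0.png

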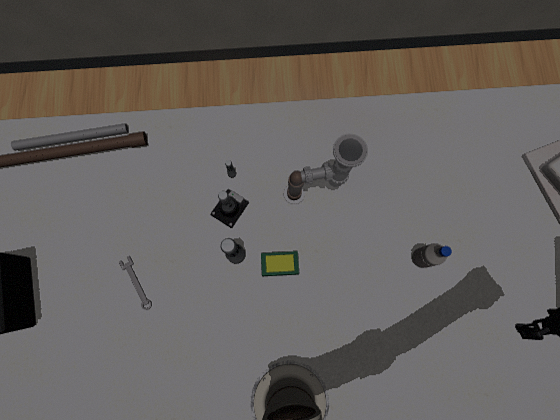

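Torch-like candidates in the scene picture: large, free-standing, at (325,202); middle, in the dock, at (337,228); small, free-standing, at (342,276). The middle one fits: its top is at 0.174 m (14 + 160 mm) and it stands in the black base. The enlarged crop confirms this. Next I'll fit the axes of the torch and the trap.

```bash
python3 - <<'E'
from h import *
from scipy.optimize import least_squares
def circ(q,r,c0):
    s=least_squares(lambda c:np.hypot(*(q[:,:2]-c).T)-r,c0,loss='soft_l1',f_scale=.002); return np.round(s.x,4),len(q),round(float(np.median(abs(s.fun))),4)
C={}
for c in ['scene','top']:
    p,d,K=look(c);X=cloud(d,K)[d>0]; C[c]=X
    def sel(x0,x1,y0,y1,z0,z1,X=X):
        return X[(X[:,0]>x0)&(X[:,0]<x1)&(X[:,1]>y0)&(X[:,1]<y1)&(X[:,2]>z0)&(X[:,2]<z1)]
    print(c)
    print(' torch',circ(sel(.55,.66,.09,.2,.09,.16),.015,[.6,.145]), 'top',np.round(sel(.55,.66,.09,.2,.165,.3).mean(0),4))
    print(' big',circ(sel(.4,.52,.07,.19,.1,.2),.02,[.45,.13]))
    f=sel(.5,.8,-.35,-.05,.315,.36); print(' flange',len(f),np.round((f.min(0)+f.max(0))/2,4),np.round(f.min(0),3),np.round(f.max(0),3))
    print(' body',circ(sel(.5,.8,-.3,-.17,.148,.165),.026,[.65,-.2]))
    print(' cup',circ(sel(.5,.8,-.3,-.1,.08,.115),.026,[.65,-.2]))
    print(' pipe',circ(sel(.5,.66,-.14,0.02,.05,.14),.02,[.6,-.06]))
    print(' wider',np.round(sel(.55,.66,.09,.2,.06,.2).mean(0),3))
E
```

```text
scene
 torch (array([0.6   , 0.1484]), 200, 0.0009) top [0.6046 0.1474 0.1715]
 big (array([0.4488, 0.1342]), 369, 0.0011)
 flange 687 [ 0.6541 -0.1956  0.3233] [ 0.61  -0.239  0.315] [ 0.699 -0.152  0.331]
 body (array([ 0.6509, -0.1956]), 94, 0.0008)
 cup (array([ 0.6495, -0.1954]), 143, 0.0009)
 pipe (array([ 0.6356, -0.0667]), 319, 0.0011)
 wider [0.61  0.145 0.123]
top
 torch (array([0.6004, 0.1499]), 65, 0.0003) top [0.5985 0.1495 0.1729]
 big (array([0.4471, 0.1355]), 80, 0.0003)
 flange 916 [ 0.6503 -0.1935  0.3276] [ 0.607 -0.237  0.321] [ 0.693 -0.15   0.335]
 body (array([ 0.6515, -0.1943]), 21, 0.0004)
 cup (array([ 0.6529, -0.1947]), 21, 0.0005)
 pipe (array([ 0.6011, -0.057 ]), 81, 0.0039)
 wider [0.593 0.148 0.132]
```

Call:
{"op": "send_rows", "data": {
  "series": [
    {"offset": [0,0,-0.5],"twist": 0,"jaw": 0},
    {"offset": [0,0,-0.5],"twist": 0,"jaw": 0},
    {"offset": [0,0,-0.2],"twist": 0,"jaw": 0}
  ]
}}

```text
t: 1.35
tool_pos: [0.2029, -0.6195, 0.3346]
ee_rot: [[0.951, 0.311, 0.002], [0.311, -0.951, -0.006], [0.0, 0.006, -1.0]]
wrist_force: [1.0, -0.7, 1.3]
opening: 1.005
gripper_force: 0.0
```

Call:
{"op": "send_rows", "data": {
  "series": [
    {"offset": [0.343,-0.338,0],"twist": 0,"jaw": 0},
    {"offset": [0.343,-0.338,0],"twist": 0,"jaw": 0},
    {"offset": [0.343,-0.338,0],"twist": 0,"jaw": 0},
    {"offset": [0.343,-0.338,0],"twist": 0,"jaw": 0},
    {"offset": [0.343,-0.338,0],"twist": 0,"jaw": 0},
    {"offset": [0.343,-0.338,0],"twist": 0,"jaw": 0},
    {"offset": [0.343,-0.338,0],"twist": 0,"jaw": 0},
    {"offset": [0.343,-0.338,0],"twist": 0,"jaw": 0},
    {"offset": [0.343,-0.338,0],"twist": 0,"jaw": 0},
    {"offset": [0.343,-0.338,0],"twist": 0,"jaw": 0},
    {"offset": [0.343,-0.338,0],"twist": 0,"jaw": 0},
    {"offset": [0.343,-0.338,0],"twist": 0,"jaw": 0}
  ]
}}

```text
t: 2.35
tool_pos: [0.4014, -0.2312, 0.3297]
ee_rot: [[0.951, 0.311, 0.0], [0.311, -0.951, -0.001], [0.0, 0.001, -1.0]]
wrist_force: [0.8, 0.3, 0.7]
opening: 0.998
gripper_force: 0.0
```

Call:
{"op": "send_rows", "data": {
  "series": [
    {"offset": [0.343,-0.338,0],"twist": 0,"jaw": 0},
    {"offset": [0.343,-0.338,0],"twist": 0,"jaw": 0},
    {"offset": [0.343,-0.338,0],"twist": 0,"jaw": 0},
    {"offset": [0.343,-0.338,0],"twist": 0,"jaw": 0},
    {"offset": [0.343,-0.338,0],"twist": 0,"jaw": 0},
    {"offset": [0.343,-0.338,0],"twist": 0,"jaw": 0},
    {"offset": [0.343,-0.338,0],"twist": 0,"jaw": 0},
    {"offset": [0.343,-0.338,0],"twist": 0,"jaw": 0},
    {"offset": [0.343,-0.338,0],"twist": 0,"jaw": 0},
    {"offset": [0.343,-0.338,0],"twist": 0,"jaw": 0},
    {"offset": [0.343,-0.338,0],"twist": 0,"jaw": 0}
  ]
}}

```text
t: 3.27
tool_pos: [0.5839, 0.1215, 0.3293]
ee_rot: [[0.951, 0.31, 0.0], [0.31, -0.951, -0.0], [0.0, 0.0, -1.0]]
wrist_force: [0.5, -0.3, 0.3]
opening: 0.997
gripper_force: 0.0
```

Call:
{"op": "send_rows", "data": {
  "series": [
    {"offset": [0,0,0],"twist": -0.036,"jaw": 0},
    {"offset": [0,0,0],"twist": -0.036,"jaw": 0},
    {"offset": [0,0,0],"twist": -0.036,"jaw": 0},
    {"offset": [0,0,0],"twist": -0.036,"jaw": 0},
    {"offset": [0,0,0],"twist": -0.036,"jaw": 0},
    {"offset": [0,0,0],"twist": -0.036,"jaw": 0},
    {"offset": [0,0,0],"twist": -0.036,"jaw": 0},
    {"offset": [0,0,0],"twist": -0.036,"jaw": 0},
    {"offset": [0,0,0],"twist": -0.036,"jaw": 0},
    {"offset": [0,0,0],"twist": -0.036,"jaw": 0},
    {"offset": [0,0,0],"twist": -0.036,"jaw": 0},
    {"offset": [0,0,0],"twist": 0,"jaw": 0}
  ]
}}

```text
t: 4.27
tool_pos: [0.5833, 0.1199, 0.3291]
ee_rot: [[0.007, 1.0, -0.0], [1.0, -0.007, 0.0], [0.0, -0.0, -1.0]]
wrist_force: [-0.4, 0.4, 0.7]
opening: 0.999
gripper_force: 0.0
```

Call:
{"op": "send_rows", "data": {
  "series": [
    {"offset": [0.39,0.223,0],"twist": 0,"jaw": 0},
    {"offset": [0,0,0],"twist": 0,"jaw": 0},
    {"offset": [0,0,0],"twist": 0,"jaw": 0}
  ]
}}

```text
t: 4.52
tool_pos: [0.6, 0.1515, 0.3294]
ee_rot: [[0.011, 1.0, -0.0], [1.0, -0.011, 0.001], [0.001, -0.0, -1.0]]
wrist_force: [-0.6, -0.1, 0.6]
opening: 0.997
gripper_force: 0.0
```

```bash
python3 - <<'E'
from h import *
from scipy.optimize import least_squares
p,d,K=look('wrist');cv2.imwrite('pics/w1.png',p[:,:,::-1]);X=cloud(d,K)[d>0]
o=readout.get_obs();print(o['tool_pos'],o['joint_pos'].round(2))
X=X[(abs(X[:,0]-.6)<.05)&(abs(X[:,1]-.15)<.05)]
t=X[(X[:,2]>.168)&(X[:,2]<.2)];print(len(t),t.mean(0) if len(t) else 0)
q=X[(X[:,2]>.09)&(X[:,2]<.16)];print(len(q))
if len(q):
  s=least_squares(lambda c:np.hypot(*(q[:,:2]-c).T)-.015,[.6,.15],loss='soft_l1',f_scale=.002);print(s.x)
E
```

```text
[0.59999863 0.15020771 0.32926501] [ 0.48  0.58 -1.14  1.51  0.53  1.39 -0.71]
745 [0.60120799 0.15122209 0.17282925]
374
[0.60122992 0.14990827]
```

View pics/w1.png

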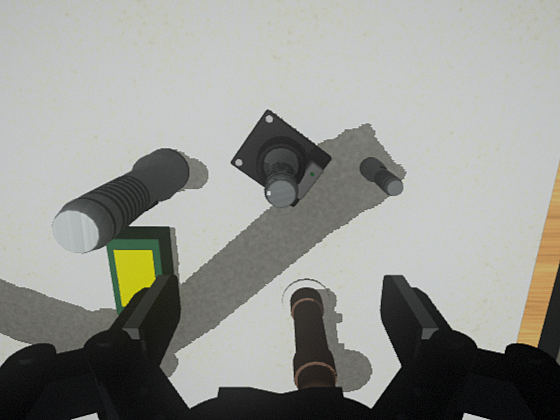

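The wrist picture shows the middle torch in its dock at (281,185), between the large one (left) and the small one (right); the numbers put it under the TCP. I'll descend and close lightly.

Call:
{"op": "send_rows", "data": {
  "series": [
    {"offset": [0,0,0.4],"twist": 0,"jaw": 0},
    {"offset": [0,0.01,0.4],"twist": 0,"jaw": 0},
    {"offset": [0,0,0.4],"twist": 0,"jaw": 0},
    {"offset": [0,0,0.4],"twist": 0,"jaw": 0},
    {"offset": [0,0,0.4],"twist": 0,"jaw": 0},
    {"offset": [0,0,0.4],"twist": 0,"jaw": 0},
    {"offset": [0,0,0.2],"twist": 0,"jaw": 0},
    {"offset": [0,0,0.15],"twist": 0,"jaw": 0},
    {"offset": [0,0,0],"twist": 0,"jaw": 0},
    {"offset": [0,0,0],"twist": 0,"jaw": 0}
  ]
}}

```text
t: 5.4
tool_pos: [0.6015, 0.1493, 0.1239]
ee_rot: [[0.012, 1.0, 0.001], [1.0, -0.012, 0.0], [0.0, 0.001, -1.0]]
wrist_force: [0.0, -0.5, -0.1]
opening: 0.998
gripper_force: 0.0
```

Call:
{"op": "send_rows", "data": {
  "series": [
    {"offset": [0,0,0],"twist": 0,"jaw": 0.4},
    {"offset": [0,0,0],"twist": 0,"jaw": 0.55},
    {"offset": [0,0,0],"twist": 0,"jaw": 0.7},
    {"offset": [0,0,0],"twist": 0,"jaw": 1},
    {"offset": [0,0,0],"twist": 0,"jaw": 1},
    {"offset": [0,0,0],"twist": 0,"jaw": 1},
    {"offset": [0,0,0],"twist": 0,"jaw": 1},
    {"offset": [0,0,0],"twist": 0,"jaw": 1},
    {"offset": [0,0,0],"twist": 0,"jaw": 1},
    {"offset": [0,0,0],"twist": 0,"jaw": 1}
  ],
  "squeeze": 25
}}

```text
t: 6.23
tool_pos: [0.6013, 0.1494, 0.1239]
ee_rot: [[0.011, 1.0, 0.001], [1.0, -0.011, -0.0], [-0.0, 0.001, -1.0]]
wrist_force: [-0.7, -1.1, 5.1]
opening: 0.347
gripper_force: 24.7
```

Call:
{"op": "send_rows", "data": {
  "series": [
    {"offset": [0,0,-0.14],"twist": 0,"jaw": 1},
    {"offset": [0,0,-0.14],"twist": 0,"jaw": 1},
    {"offset": [0,0,-0.15],"twist": 0,"jaw": 1},
    {"offset": [0,0,0],"twist": 0,"jaw": 1},
    {"offset": [0,0,0],"twist": 0,"jaw": 1}
  ]
}}

```text
t: 6.65
tool_pos: [0.6015, 0.1493, 0.1564]
ee_rot: [[0.011, 1.0, 0.002], [1.0, -0.011, 0.0], [0.0, 0.002, -1.0]]
wrist_force: [-0.4, 0.5, -2.5]
opening: 0.346
gripper_force: 25.3
```

Call:
{"op": "send_rows", "data": {
  "series": [
    {"offset": [-0.128,0,-0.014],"twist": 0,"jaw": 1},
    {"offset": [-0.128,0,-0.014],"twist": 0,"jaw": 1},
    {"offset": [-0.128,0,0.008],"twist": 0,"jaw": 1},
    {"offset": [-0.128,0,0.009],"twist": 0,"jaw": 1},
    {"offset": [-0.124,0,0.03],"twist": 0,"jaw": 1},
    {"offset": [-0.124,0,0.033],"twist": 0,"jaw": 1}
  ]
}}

```text
t: 7.15
tool_pos: [0.6002, 0.0909, 0.1511]
ee_rot: [[0.012, 1.0, -0.0], [1.0, -0.012, 0.0], [0.0, -0.0, -1.0]]
wrist_force: [-1.0, 2.3, -0.7]
opening: 0.341
gripper_force: 24.9
```

```bash
python3 - <<'E'
from h import *
p,d,K=look('scene');cv2.imwrite('pics/s2.png',cv2.resize(p[120:320,180:447,::-1],(800,600),interpolation=cv2.INTER_CUBIC))
o=readout.get_obs();print(o['tool_pos'],o['wrist_force'])
print(optics.calibration('wrist')['world_from_camera'])
E
```

```text
[0.60023295 0.08799409 0.15016826] [-0.39699147 -0.88386827 -0.20697339]
[[ 0.99989007  0.01324065  0.00667384  0.60191053]
 [-0.01466806  0.94910951  0.3146045   0.16818075]
 [-0.00216864 -0.3146678   0.94919938  0.28399387]
 [ 0.          0.          0.          1.        ]]
```

View pics/s2.png

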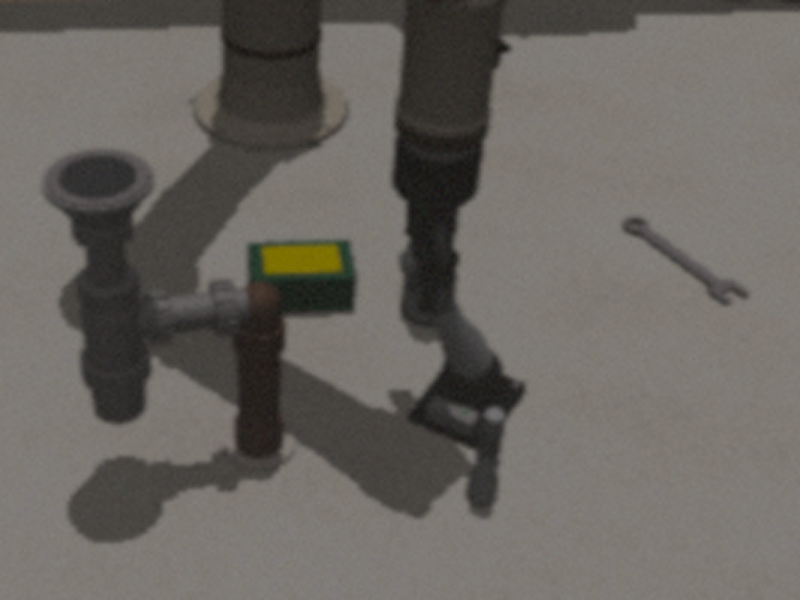

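The picture shows the torch tilting as planned about the rim, head still in the cup at (470,360). I'll continue to about 48°, then squeeze hard.

Call:
{"op": "send_rows", "data": {
  "series": [
    {"offset": [-0.116,0,0.05],"twist": 0,"jaw": 1},
    {"offset": [-0.117,0,0.054],"twist": 0,"jaw": 1},
    {"offset": [-0.086,0,0.055],"twist": 0,"jaw": 1},
    {"offset": [-0.086,0,0.056],"twist": 0,"jaw": 1},
    {"offset": [0,0,0],"twist": 0,"jaw": 1},
    {"offset": [0,0,0],"twist": 0,"jaw": 1}
  ]
}}

```text
t: 7.7
tool_pos: [0.5999, 0.0605, 0.1346]
ee_rot: [[0.012, 1.0, -0.001], [1.0, -0.012, -0.001], [-0.001, -0.001, -1.0]]
wrist_force: [-0.1, -0.3, -1.4]
opening: 0.342
gripper_force: 24.9
```

Call:
{"op": "send_rows", "data": {
  "series": [
    {"offset": [0,0,0],"twist": 0,"jaw": 1},
    {"offset": [0,0,0],"twist": 0,"jaw": 1},
    {"offset": [0,0,-0.2],"twist": 0,"jaw": 1},
    {"offset": [0,0,-0.4],"twist": 0,"jaw": 1},
    {"offset": [0,0,-0.5],"twist": 0,"jaw": 1},
    {"offset": [0,0,-0.5],"twist": 0,"jaw": 1},
    {"offset": [0,0,-0.5],"twist": 0,"jaw": 1},
    {"offset": [0,0,-0.4],"twist": 0,"jaw": 1},
    {"offset": [0,0,0],"twist": 0,"jaw": 1},
    {"offset": [0,0,0],"twist": 0,"jaw": 1}
  ],
  "squeeze": 110
}}

```text
t: 8.53
tool_pos: [0.6009, 0.0628, 0.326]
ee_rot: [[0.01, 1.0, 0.005], [1.0, -0.01, -0.0], [-0.0, 0.005, -1.0]]
wrist_force: [-0.6, 0.3, -1.9]
opening: 0.333
gripper_force: 108.7
```

```bash
cat > fit.py <<'E'
from h import *
from scipy.optimize import least_squares
def fit(cams,save=None):
    R=readout.get_obs();Rm=R['ee_rot'];G=R['tool_pos']-.011*Rm[:,2]
    bx=Rm[:,0];Q=[]
    for c in cams:
        p,d,K=look(c)
        if save: cv2.imwrite(save+c+'.png',p[:,:,::-1])
        X=cloud(d,K)[d>0]; L=(X-G)@Rm
        # below/ahead part of torch, in tool frame: x toward lens, z down
        m=(abs(L[:,1])<.03)&(L[:,0]>.02)&(L[:,0]<.13)&(L[:,2]>-.0)&(L[:,2]<.14)
        print(c,m.sum()); Q.append(L[m])
    Q=np.vstack(Q)
    def rad(s): return np.interp(s,[-.04,.068,.084,.12],[.015,.015,.021,.021])
    def res(v):
        a=np.array([np.cos(v[0])*np.cos(v[3]),np.sin(v[3]),np.sin(v[0])*np.cos(v[3])]); P=Q-[0,v[1],v[2]]; s=P@a
        r=np.linalg.norm(P-s[:,None]*a,axis=1); return np.where(s>v[4]-.001, np.hypot(s-v[4],np.maximum(r-.021,0)), r-rad(s-v[4]+.12))
    best=min((least_squares(res,[t,0,0,0,.12],loss='soft_l1',f_scale=.002) for t in (.6,.8,1.)),key=lambda s:s.cost)
    v=best.x; a=np.array([np.cos(v[0])*np.cos(v[3]),np.sin(v[3]),np.sin(v[0])*np.cos(v[3])])
    aw=Rm@a; O=G+Rm@np.array([0,v[1],v[2]])
    print('down deg',np.degrees(v[0]),'v',v.round(4),'res',np.median(abs(best.fun)).round(4),'beam',aw.round(3),'lens',(O+v[4]*aw).round(4),'lens in tool',(Rm.T@(O+v[4]*aw-R['tool_pos'])).round(4),'TCP',R['tool_pos'].round(4), 'q',R['joint_pos'].round(2),'t',R['t'])
    return O+v[4]*aw,aw
E
python3 -c "
from fit import *
fit(['wrist','scene'],'pics/f1')"
```

```text
wrist 14330
scene 469
down deg 44.69568297632732 v [ 7.801e-01  4.000e-04 -6.200e-03 -1.100e-03  1.284e-01] res 0.0003 beam [ 0.01   0.711 -0.703] lens [0.6024 0.1541 0.2529] lens in tool [0.0913 0.0002 0.073 ] TCP [0.6009 0.0628 0.326 ] q [ 0.65  0.56 -1.17  1.56  0.52  1.37 -0.57] t 8.5333
```

View pics/f1wrist.png

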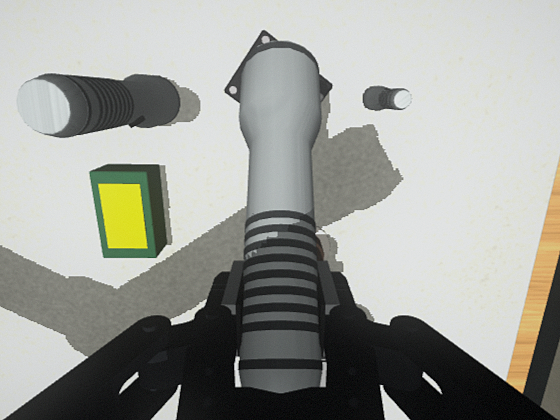

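The wrist picture shows the torch held firmly, lens end at (280,45), slanting about 45° and clear of the dock. Next I twist the beam to azimuth 20° and move, first away in -x and then in -y.

Call:
{"op": "send_rows", "data": {
  "series": [
    {"offset": [0,0,0],"twist": 0.0351,"jaw": 1},
    {"offset": [0,0,0],"twist": 0.0351,"jaw": 1},
    {"offset": [0,0,0],"twist": 0.0351,"jaw": 1},
    {"offset": [0,0,0],"twist": 0.0351,"jaw": 1},
    {"offset": [0,0,0],"twist": 0.0351,"jaw": 1},
    {"offset": [0,0,0],"twist": 0.0351,"jaw": 1},
    {"offset": [0,0,0],"twist": 0.0351,"jaw": 1},
    {"offset": [0,0,0],"twist": 0.0351,"jaw": 1},
    {"offset": [0,0,0],"twist": 0.0351,"jaw": 1},
    {"offset": [0,0,0],"twist": 0.0351,"jaw": 1},
    {"offset": [0,0,0],"twist": 0.0351,"jaw": 1},
    {"offset": [0,0,0],"twist": 0,"jaw": 1}
  ]
}}

```text
t: 9.63
tool_pos: [0.599, 0.0615, 0.3211]
ee_rot: [[0.942, 0.337, -0.003], [0.337, -0.942, -0.001], [-0.003, -0.001, -1.0]]
wrist_force: [0.0, 0.2, -2.3]
opening: 0.328
gripper_force: 108.7
```

Call:
{"op": "send_rows", "data": {
  "series": [
    {"offset": [-0.2,-0.07,0],"twist": 0,"jaw": 1},
    {"offset": [-0.334,-0.122,0],"twist": 0,"jaw": 1},
    {"offset": [-0.334,-0.122,0],"twist": 0,"jaw": 1},
    {"offset": [-0.334,-0.122,0],"twist": 0,"jaw": 1},
    {"offset": [-0.334,-0.122,0],"twist": 0,"jaw": 1},
    {"offset": [-0.334,-0.122,0],"twist": 0,"jaw": 1},
    {"offset": [0,0,0],"twist": 0,"jaw": 1},
    {"offset": [0,0,0],"twist": 0,"jaw": 1}
  ]
}}

```text
t: 10.3
tool_pos: [0.4493, 0.0615, 0.3222]
ee_rot: [[0.94, 0.343, -0.001], [0.343, -0.94, -0.003], [-0.002, 0.002, -1.0]]
wrist_force: [0.9, -0.6, -1.1]
opening: 0.328
gripper_force: 108.8
```

Call:
{"op": "send_rows", "data": {
  "series": [
    {"offset": [-0.08,0.22,0],"twist": 0,"jaw": 1},
    {"offset": [-0.15,0.41,0],"twist": 0,"jaw": 1},
    {"offset": [-0.15,0.41,0],"twist": 0,"jaw": 1},
    {"offset": [-0.15,0.41,0],"twist": 0,"jaw": 1},
    {"offset": [-0.15,0.41,0],"twist": 0,"jaw": 1},
    {"offset": [-0.15,0.41,0],"twist": 0,"jaw": 1},
    {"offset": [-0.15,0.41,0],"twist": 0,"jaw": 1},
    {"offset": [-0.15,0.41,0],"twist": 0,"jaw": 1},
    {"offset": [-0.15,0.41,0],"twist": 0,"jaw": 1},
    {"offset": [-0.15,0.41,0],"twist": 0,"jaw": 1},
    {"offset": [-0.07,0.21,0],"twist": 0,"jaw": 1},
    {"offset": [0,0,0],"twist": 0,"jaw": 1}
  ]
}}

```text
t: 11.3
tool_pos: [0.4494, -0.2722, 0.3212]
ee_rot: [[0.942, 0.335, -0.001], [0.335, -0.942, 0.001], [-0.001, -0.001, -1.0]]
wrist_force: [0.7, -0.3, -1.0]
opening: 0.327
gripper_force: 108.9
```

Call:
{"op": "send_rows", "data": {
  "series": [
    {"offset": [0,0,0.15],"twist": 0,"jaw": 1},
    {"offset": [0,0,0.18],"twist": 0,"jaw": 1},
    {"offset": [0,0,0],"twist": 0,"jaw": 1},
    {"offset": [0,0,0],"twist": 0,"jaw": 1},
    {"offset": [0,0,0],"twist": 0,"jaw": 1}
  ]
}}

```text
t: 11.72
tool_pos: [0.4506, -0.2655, 0.2981]
ee_rot: [[0.94, 0.342, 0.0], [0.342, -0.94, 0.0], [0.0, -0.0, -1.0]]
wrist_force: [0.3, 0.8, -0.9]
opening: 0.329
gripper_force: 108.9
```

```bash
cat > chk.py <<'E'
from fit import *
import sys
l,a=fit(['wrist','scene'],sys.argv[1])
c=np.array([.651,-.195]); h=np.linalg.norm(a[:2]); u=a[:2]/h
s=(c-l[:2])@u; side=u[0]*(c-l[:2])[1]-u[1]*(c-l[:2])[0]
print('horizontal',s,'side miss',side,'z at r=31mm',l[2]+(s-.031)/h*a[2],'dist',np.linalg.norm(l-[.651,-.195,.13]))
o=cv2.imread(sys.argv[1]+'scene.png');cv2.imwrite(sys.argv[1]+'c.png',cv2.resize(o[90:320,120:427],(800,600),interpolation=cv2.INTER_CUBIC))
E
python3 chk.py pics/f2
```

```text
wrist 14354
scene 322
down deg 44.733027981460175 v [ 7.807e-01  6.000e-04 -6.800e-03  3.000e-04  1.289e-01] res 0.0003 beam [ 0.668  0.243 -0.704] lens [ 0.5369 -0.2347  0.2252] lens in tool [0.0916 0.0006 0.0729] TCP [ 0.4506 -0.2655  0.2981] q [ 1.11  0.25 -0.73  1.79  0.18  1.17 -0.9 ] t 11.7167
horizontal 0.12085562166627756 side miss -0.001720969750487307 z at r=31mm 0.13625335488244328 dist 0.1538804516660724
```

View pics/f2c.png

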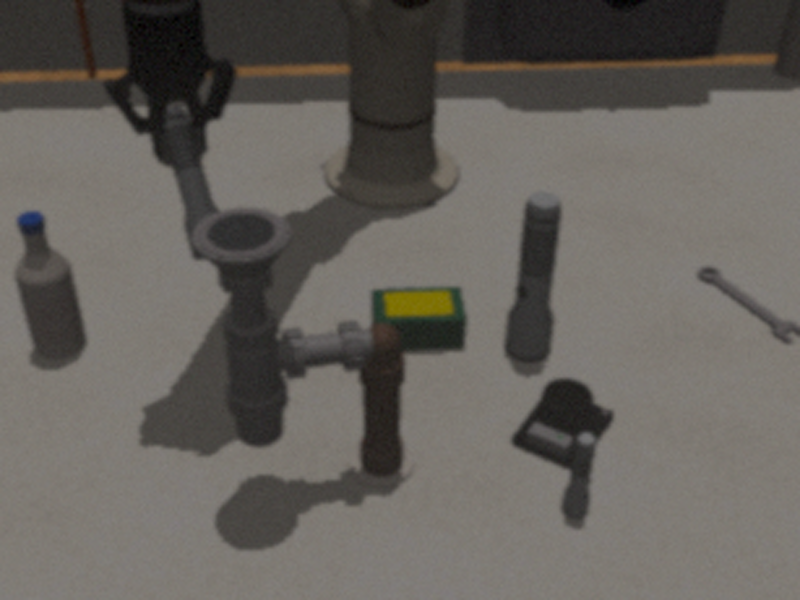

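View pics/f2wrist.png

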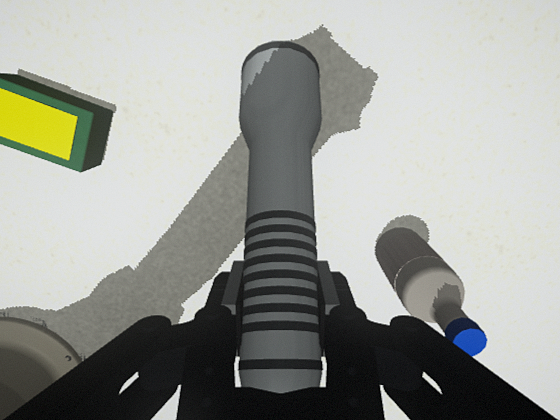

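Both pictures show the torch held in the air on the near side of the trap, pointing down at the collar at (255,385) with the side arm off to the right. Carton, large torch and small torch stand where they were. By the fit, the beam slants 44.7°, strikes the collar face at 136 mm height, and the lens is 15.4 cm from its centre. I'll let it settle and hand in.

Call:
{"op": "send_rows", "data": {
  "series": [
    {"offset": [0,0,0],"twist": 0,"jaw": 1},
    {"offset": [0,0,0],"twist": 0,"jaw": 1},
    {"offset": [0,0,0],"twist": 0,"jaw": 1},
    {"offset": [0,0,0],"twist": 0,"jaw": 1},
    {"offset": [0,0,0],"twist": 0,"jaw": 1},
    {"offset": [0,0,0],"twist": 0,"jaw": 1}
  ]
}}

```text
t: 12.32
tool_pos: [0.4501, -0.2668, 0.2981]
ee_rot: [[0.94, 0.34, 0.0], [0.34, -0.94, -0.0], [0.0, 0.0, -1.0]]
wrist_force: [-0.3, 0.1, -1.5]
opening: 0.33
gripper_force: 108.9
```

```bash
python3 chk.py pics/f3 && python3 -c "
from plant import job
print(job.finish_job())"
```

```text
wrist 14340
scene 330
down deg 44.73090159071372 v [ 7.807e-01  5.000e-04 -6.800e-03  1.000e-04  1.290e-01] res 0.0003 beam [ 0.668  0.241 -0.704] lens [ 0.5364 -0.2362  0.2252] lens in tool [0.0916 0.0005 0.0729] TCP [ 0.4501 -0.2668  0.2981] q [ 1.11  0.25 -0.73  1.79  0.18  1.17 -0.91] t 12.3167
horizontal 0.12174249752540418 side miss -0.00014748726026432568 z at r=31mm 0.13528427344388894 dist 0.1545247452041845
the job is handed in; nothing more can be done
None
```

The job is handed in at about 12 s: the middle torch is held still in the air, its beam slanting 45° down onto the trap's collar from the side clear of the pipe, lens about 15 cm from the collar's centre.

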